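Tuck the build sheet under the bed's flap and hold it down

ROBOT

A 6-joint arm with a two-finger parallel gripper is mounted at the origin on the work surface. World frame = base frame: x ahead of the robot, y to its left, z up, the work surface at z = 0. Lengths are in m, angles in degrees, forces in N, time in s.
With the tool pointing down it reaches from about 0.4 to 0.825 m from the base axis. Payload 7 kg.
Tool frame: the origin (TCP) lies midway between the tips of the shut fingers; the grasp point (between the pads) lies 19 mm behind it; z points along the fingers, y is the line along which they close (so a half turn about z gives the same grasp; the last joint's range is limited). The gripper opens to 88 mm and grips with 3 to 60 N. Pads are 19 mm wide; open, the fingers measure 130 mm over their backs; the gripper's body (78 mm by 193 mm) begins 47 mm behind the grasp point.
Start: joints at [-58.78, 20.546, 0.682, 0, -70.136, -16.507], TCP at [0.171, -0.653, 0.227] pointing down, gripper open.
Joint ranges: [-176.03, 176.03], [-82.01, 121.73], [-58.28, 71.71], [-173.87, 95.51], [-174.79, -0.11], [-173.66, 173.66]. Speed limits (degrees/s): [136.94, 136.94, 172.46, 180, 180, 180].

INTERFACE

Orientations are given as [roll, pitch, yaw] about the fixed x, y, z axes, in that order (R = Rz(yaw) Ry(pitch) Rx(roll)).
In Python, from plant import r gives the robot as it stands.
- The arm moves only by the tool carry_out, never from a script. Its argument "deltas" is a list of rows, each a list of 3 entries, a list of its own where there are three numbers: the opening, from 0 (shut) to 1 (fully open), then the shift along the tool's x, y, z in mm, then the turn, a rotation vector about the tool's x, y, z in rad. In form: [[gripper, [tx, ty, tz], [rx, ry, rz]], ...]. A call has 1 to 12 rows; each row is the pose to reach, as a shift and turn from the pose commanded when the call began, along the tool's axes at that moment; what a row does not reach only later rows make up. A row lasts 1/10 s, in which the tool goes at most 50 mm and 8.59 degrees, less where a joint would pass 70% of its speed; a pose out of reach is approached as far as the arm can. A call with a gripper value outside its range is refused whole. The fingers move at their own pace and stop on an object; "squeeze" is the grip in N (left out, the last holds). Time passes only in rows, so rows that repeat a pose let the fingers close. It gives the time, the measured TCP pose, the force, the opening and the grip force at its end, in the units of the state.
- r.get_state(): the state, without advancing time (a new reading comes with each control period).
- r.capture(name): name is "scene" or "top" or "wrist"; returns (picture, depth): 420x560x3 uint8, red, green, blue; 420x560 float32, m along the optical axis (not along the pixel's ray), 0 where there is no reading.
- r.get_calibration(name): a dict with "fov_y" (degrees; the focal length in pixels is half the picture's height over the tangent of half this angle, whatever the lens; pixels are square), "cx", "cy" (the principal point, pixels), "view" (4x4, takes a point from world to camera coordinates). Camera axes: x right, y down, z forward; pixel columns grow to the right and rows downward; lengths in m; the calibration is good to about 2 mm. A picture is of the moment at which its call begins: read the wrist's pose just before it. get_calibration takes no time and is no camera call; for the wrist camera it gives the pose at the moment of the call.
- r.close_job(): hands the job in; it is judged then, once.
The state is a dict: "time_s": time; "joints": joint angles; "qd": joint speeds; "joint_torque": joint torques, N m; "tcp_pos": TCP position; "eef_rot": TCP orientation; "contact_force": force on the tool from outside, world axes, zero at the start; "moment": the same for the moment, N m; "gripper_width": finger opening in m; "gripper_force": force on a finger pad.
Only numpy, scipy, OpenCV 4.12 (cv2) and the standard library are available. Lean on these libraries where they do the work, as an engineer would, in place of code of your own. Each camera call takes 0.05 s, during which the arm holds its last target. There are 200 camera calls.

TASK

Lift the build sheet straight up off the two pins of its grey stand and carry it to the printer bed. Slide its plain edge (the one farther from the grip) in under the bed's hinged flap without lifting the flap, square and central on the bed and fully home against the stop, then press the sheet flat on the bed against the spring pad and finish while still holding it pressed flat. Leave everything else on the table where it is.

Things in the scene. Friction and masses are not known exactly. Their poses are not given: they have to be found in the camera images.
- sheet: Loose build sheet: flat bare aluminium plate 130 (x) x 110 (y) x 4 mm, about 0.2 kg, with two 9 mm holes at x = 0, y = +-42 mm and a black grip bar standing on it near one edge. Origin at the centre of its underside, z up. Its plain edge at x = +65 mm goes under the flap. It starts lying on the stand over the two pins, its axes along the stand's.
- sheet_edge (a point): Middle of the sheet's plain edge: x = +65, y = 0, z = 2 mm (half thickness) in the sheet's frame.
- sheet_grip (a point): Middle of the sheet's upright grip bar: x = -30, y = 0, z = 19 mm in the sheet's frame. The bar is 12 mm thick in x, 44 mm long in y and 30 mm tall (z = 4 to 34 mm); pinch it from above with the fingers closing along the sheet's x.
- stand: Grey plastic stand, foot 130 x 110 mm, 40 mm tall, fixed. Origin at the centre of its underside, z up. The sheet lies on its top at z = 40 mm; two upright steel pins of 6 mm diameter at x = 0, y = +-42 mm stand 12 mm above that top. Either the stand or the bed may be the left one.
- bed: Printer's bed carriage, 190 (x) x 130 (y) mm, fixed. Origin at the centre of its underside, z up; flat aluminium top at z = 30 mm. The flap covers it from x = +25 mm to the hinge at x = +87 mm. The sheet slides in along +x from the open end at -x; fully home, its plain edge meets the stop at x = +75 mm, its centre is at x = +10, y = 0 mm and its axes lie along the bed's.
- flap_lip (a point): A point fixed on the bed just below the shut flap's front edge, at its middle: x = +35, y = 0, z = 40 mm in the bed's frame. The shut flap's flat underside is 10 mm above the bed's top; its front edge, x = +25 to +35 mm, is turned up slightly as a lead-in.
- bed_stop (a point): Foot of the face of the black stop, 8 mm tall, that runs across the bed under the flap: x = +75, y = 0, z = 30 mm in the bed's frame, on the bed's top.
- flap (a joint): Hinge of the steel flap (100 mm wide, 62 mm from hinge to lip, 3 mm thick, axis along the bed's y): 0 = shut, lying level 10 mm above the bed's top; grows as the lip is lifted, rad. It is light: about 1 N under the lip lifts it, and it falls shut by itself. 0.12 rad is about 7 mm of lift at the lip.
- pad (a joint): Travel of the round black spring pad (18 mm across) standing 6 mm out of the bed's top at x = -35, y = 0 mm in the bed's frame: 0 = up, 0.006 m = pressed flush. It pushes up with about 3 N when up and 6 N when flush, more than the sheet's weight on it, so a sheet left alone stands with its grip end raised.
- pad_spot (a point): The point of the bed's top where the pad is flush: x = -35, y = 0, z = 30 mm in the bed's frame.
- screwdriver: Bystander: screwdriver about 140 mm long lying between the bed and the stand. Origin at its underside. Leave it alone.
- glue: Bystander: small white bottle, 32 mm across, 75 mm tall, standing beyond the screwdriver. Origin at its underside. Leave it alone.
- spool: Bystander: filament spool lying flat, 190 mm across, 55 mm tall, at the left. Origin at its underside. Leave it alone.
- rocket: Bystander: white printed rocket, 48 mm across, 110 mm tall, at the back left. Origin at its underside. Leave it alone.
- house: Bystander: small model house, about 70 x 80 mm, 75 mm tall, at the back right. Origin at its underside. Leave it alone.
- scraper: Bystander: spatula about 200 mm long lying at the right. Origin at its underside. Leave it alone.
- mouse: Bystander: black computer mouse, 100 x 58 x 30 mm, at the back right corner. Origin at its underside. Leave it alone.

How it is judged (in metres and radians):
On the way, in this order (a step that is already met when the one before it is completed fails the run):
1. the sheet is lifted clear off the stand's pins (z of sheet in the frame of stand above 0.056 m and contact force between sheet and stand below 0.05 N and contact force between the fingers and sheet above 0.5 N), for 0.2 s.
2. the sheet's plain edge is under the flap, which stays down (x of sheet_edge in the frame of bed above 0.05 m and z of sheet_edge in the frame of bed between 0.028 and 0.04 m and y of sheet_edge in the frame of bed between -0.02 and 0.02 m and value of joint flap below 0.1 rad), for 0.1 s.
At the end, for the whole second after the job is handed in: Fingers still on the sheet (over 2 N); plain edge within 7 mm of the stop and 10 mm of the bed's middle line, square within 0.08 rad, within 2.5 mm of the bed's top; tilt below 0.03 rad, pad pressed at least 4.5 mm, flap below 0.04 rad, sheet at rest (x of sheet_edge in the frame of bed above 0.068 m and y of sheet_edge in the frame of bed between -0.01 and 0.01 m and z of sheet_edge in the frame of bed below 0.0345 m and angle between the x axis of sheet and the x axis of bed, either way round below 0.08 rad and angle between sheet's own z axis and vertical below 0.03 rad and value of joint pad above 0.0045 m and value of joint flap below 0.04 rad and contact force between the fingers and sheet above 2 N and linear speed of sheet below 0.02 m/s); the arm keeps its last pose, push and grip.
It fails at once if the flap is lifted (more than 0.12 rad) (value of joint flap above 0.12 rad).
It fails at once if another thing on the table is moved (more than 30 mm) (distance of any of screwdriver, glue, spool, rocket, house, scraper, mouse from where it was at the start of the episode above 0.03 m).
It also fails if it takes over 43 s, if anything falls off the work surface, if the arm or the gripper's body presses on something with over 40 N, if the wrist force passes 120 N, or if a joint passes its speed limit or range.

## Working session

There is one attempt and no reset: what is moved stays moved. The work goes in short steps, Python scripts to look and compute and a tool call to move; the robot and the scene stay as the last step left them, time stands still between calls to the robot, and variables do not carry over. Pictures are saved under pics/ and viewed, at most 10 in all, crops included, and the job is handed in when it is done.

Besides the shell and the picture viewer there is one more tool, called after ">>>" in YAML: its name, and indented under it one key for each argument. carry_out: Moves the arm, as the interface text tells. Its arguments: {"type":"object","properties":{"deltas":{"type":"array"},"squeeze":{"type":"number"}},"required":["deltas"]}

```bash
mkdir -p pics; cat > h.py <<'E'
import numpy as np, cv2
from plant import r
def cap(n,f):
    c=r.get_calibration(n); im,d=r.capture(n); cv2.imwrite(f'pics/{f}.png',im[:,:,::-1]); np.savez(f'{f}.npz',im=im,d=d,V=c['view'],k=[c['fov_y'],c['cx'],c['cy']]); return im,d
def load(f):
    z=np.load(f'{f}.npz'); return z['im'],z['d'],z['V'],z['k']
def pts(f):
    im,d,V,k=load(f); F=im.shape[0]/2/np.tan(np.radians(k[0]/2))
    v,u=np.mgrid[:im.shape[0],:im.shape[1]]
    P=np.stack([(u-k[1])/F*d,(v-k[2])/F*d,d],-1); R=V[:3,:3]
    return (P-V[:3,3])@R
def onplane(f,u,v,z):
    im,d,V,k=load(f); F=im.shape[0]/2/np.tan(np.radians(k[0]/2)); R=V[:3,:3]
    o=-R.T@V[:3,3]; w=R.T@np.array([(u-k[1])/F,(v-k[2])/F,1]); return o+w*(z-o[2])/w[2]
E
python3 - <<'E'
from h import *
for n in('scene','top'): cap(n,n)
print(r.get_state()); print(r.get_calibration('top'))
E
```

```text
{'time_s': 0.1, 'joints': array([-5.87809787e+01,  2.05862548e+01,  6.38740682e-01, -1.64384596e-02,
       -7.01347863e+01, -1.65063884e+01]), 'qd': array([-0.13581766, -0.10817252,  0.15642922,  0.10275288, -0.0403566 ,
       -0.05420234]), 'joint_torque': array([ 8.60706477e-04, -5.84168351e+01,  2.93750721e+01,  7.01558501e+00,
        1.01112068e-02, -5.06882736e-05]), 'tcp_pos': array([ 0.17128292, -0.65246125,  0.22573045]), 'eef_rot': array([ 1.79916700e+02, -8.56814563e-03, -1.65292958e+02]), 'contact_force': array([-0.01237617, -0.19142386, -0.66726927]), 'moment': array([ 0.01465838, -0.01082905,  0.00623695]), 'gripper_force': 0.0, 'gripper_width': 0.0874020412338632}
{'fov_y': 56.84188414938976, 'cx': 280.91114807733413, 'cy': 211.02158585718684, 'view': array([[-8.70272317e-03, -9.99960358e-01, -1.88283669e-03,
         4.62925396e-02],
       [-9.86911965e-01,  8.89233832e-03, -1.61014593e-01,
         6.08626898e-01],
       [ 1.61024953e-01,  4.56928629e-04, -9.86950230e-01,
         1.21260007e+00],
       [ 0.00000000e+00,  0.00000000e+00,  0.00000000e+00,
         1.00000000e+00]])}
```

View pics/top.png

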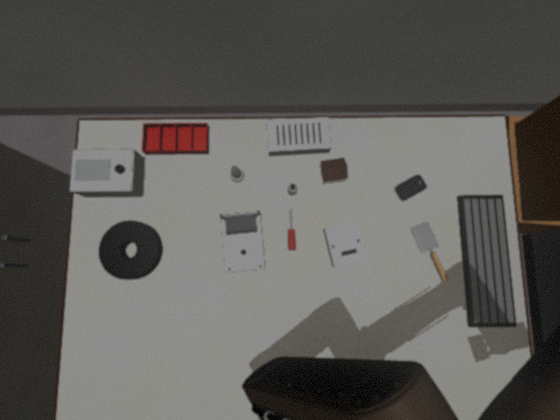

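View pics/scene.png

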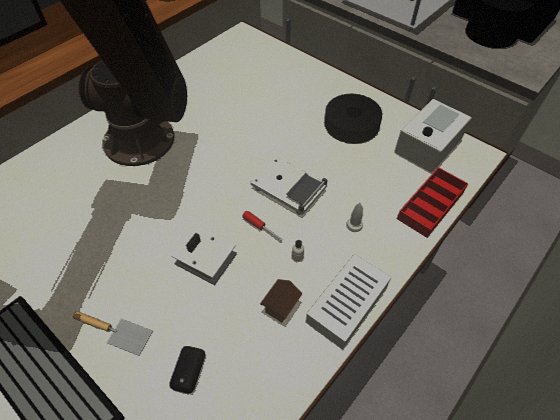

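The bed is left, at about (243,242) in the top view, with its flap pointing away from the robot. The stand and sheet are at about (344,245), with the black grip at (349,252). I'll enlarge both and fit them from depth.

```bash
python3 - <<'E'
from h import *
im,d,V,k=load('top')
c=im[195:285,205:375]; c=cv2.resize(c,None,fx=4.6,fy=4.6,interpolation=cv2.INTER_CUBIC)
c=np.clip(c.astype(float)*1.3,0,255).astype(np.uint8)
cv2.imwrite('pics/topc.png',c[:,:,::-1])
P=pts('top')
def fit(u0,u1,v0,v1,z0,z1):
    Q=P[v0:v1,u0:u1].reshape(-1,3); Q=Q[(Q[:,2]>z0)&(Q[:,2]<z1)]
    (c,s,a)=cv2.minAreaRect((Q[:,:2]*1000).astype(np.float32)); print(len(Q),np.round(c,1),np.round(s,1),round(a,2),'z',np.percentile(Q[:,2],[5,50,95]).round(4))
fit(315,380,215,275,.034,.055); fit(315,380,215,275,.058,.09)
fit(210,275,200,285,.02,.06); fit(210,275,200,285,.037,.06)
E
```

```text
1322 [ 502.  -164.9] [130. 111.] 12.33 z [0.0399 0.0439 0.048 ]
57 [ 472.2 -170. ] [11.7 42.8] 12.09 z [0.0669 0.0734 0.0765]
2324 [512.4 169.3] [189.8 130.3] 5.18 z [0.026  0.0311 0.0461]
653 [516.6 169.5] [177.7 127.7] 4.48 z [0.0387 0.0433 0.0483]
```

View pics/topc.png

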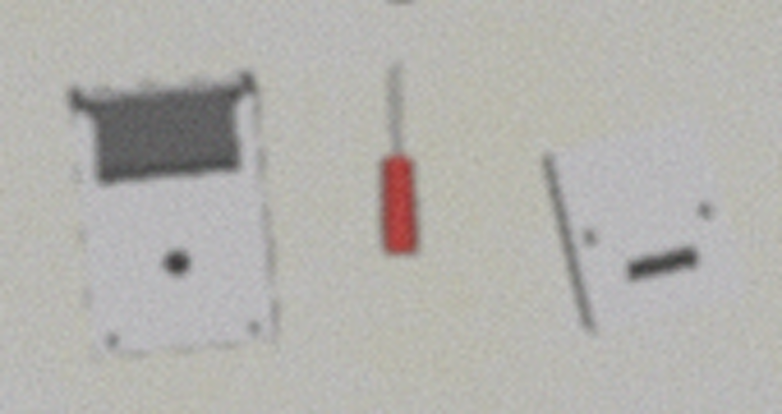

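Both fits match the given sizes. The sheet centre is (502,-165) mm at yaw 12.3°, the grip is at about (472.5,-170.8), and the bed is at (512.4,169.3) at yaw 5.2°. Next I'll move above the grip.

>>> carry_out:
  deltas:
    - [1, [-20, 19, 5], [0, 0, -0.08]]
    - [1, [-55, 52, 12], [0, 0, -0.2]]
    - [1, [-90, 85, 21], [0, 0, -0.34]]
    - [1, [-125, 118, 29], [0, 0, -0.48]]
    - [1, [-160, 151, 37], [0, 0, -0.61]]
    - [1, [-195, 184, 45], [0, 0, -0.75]]
    - [1, [-230, 217, 53], [0, 0, -0.88]]
    - [1, [-265, 250, 61], [0, 0, -1.01]]
    - [1, [-300, 283, 69], [0, 0, -1.14]]
    - [1, [-335, 316, 77], [0, 0, -1.27]]
    - [1, [-370, 349, 86], [0, 0, -1.4]]
    - [1, [-400, 378, 95], [0, 0, -1.529]]

```text
time_s: 1.3
tcp_pos: [0.4631, -0.1835, 0.1313]
eef_rot: [-180.0, -0.0, -77.3]
contact_force: [1.4, 0.3, 0.0]
gripper_width: 0.0877
gripper_force: 0.0
```

>>> carry_out:
  deltas:
    - [1, [0, 0, 0], [0, 0, 0]]
    - [1, [0, 0, 0], [0, 0, 0]]
    - [1, [0, 0, 0], [0, 0, 0]]

```text
time_s: 1.6
tcp_pos: [0.4619, -0.186, 0.1315]
eef_rot: [180.0, 0.0, -77.7]
contact_force: [-0.7, -0.3, 0.4]
gripper_width: 0.0879
gripper_force: 0.0
```

```bash
python3 - <<'E'
from h import *
s=r.get_state(); print(s['time_s'],s['tcp_pos'],s['eef_rot'],s['joints'])
cap('wrist','w1')
E
```

```text
1.6 [ 0.46187807 -0.18595241  0.13149889] [ 1.79973489e+02  7.71044093e-03 -7.77362325e+01] [ 7.25415578e-01  8.88887459e+00 -2.88304028e+01 -2.84575849e-03
 -5.23082397e+01  1.15400942e+01]
```

View pics/w1.png

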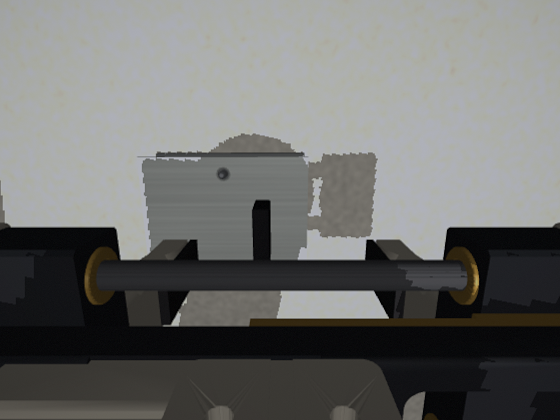

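The bar top is at about (262,205) in the wrist picture, a little left of the midline between the fingers. I'll cross-check it with wrist depth.

```bash
python3 - <<'E'
from h import *
P=pts('w1'); 
def fit(u0,u1,v0,v1,z0,z1):
    Q=P[v0:v1,u0:u1].reshape(-1,3); Q=Q[(Q[:,2]>z0)&(Q[:,2]<z1)]
    (c,s,a)=cv2.minAreaRect((Q[:,:2]*1000).astype(np.float32)); print(len(Q),np.round(c,1),np.round(s,1),round(a,2),'z',np.percentile(Q[:,2],[5,50,95]).round(4))
fit(240,290,190,262,.068,.08); fit(140,312,140,262,.035,.05)
E
```

```text
914 [ 472.8 -176.5] [12.  38.7] 11.92 z [0.0726 0.0739 0.0751]
15045 [ 504.3 -180.2] [130.3  84.1] 12.25 z [0.043  0.0441 0.0452]
```

The two agree within 1 mm. Next I'll align, descend and grip.

>>> carry_out:
  deltas:
    - [1, [-6, -7, 10], [0, 0, 0]]
    - [1, [-12.5, -13.3, 20], [0, 0, 0]]
    - [1, [-12.5, -13.3, 40], [0, 0, 0]]
    - [1, [-12.5, -13.3, 60], [0, 0, 0]]
    - [1, [-12.5, -13.3, 75], [0, 0, 0]]
    - [1, [-12.5, -13.3, 82], [0, 0, 0]]
    - [1, [-12.5, -13.3, 84.5], [0, 0, 0]]
    - [1, [-12.5, -13.3, 84.5], [0, 0, 0]]
    - [1, [-12.5, -13.3, 84.5], [0, 0, 0]]
  squeeze: 50

```text
time_s: 2.55
tcp_pos: [0.4731, -0.1706, 0.0476]
eef_rot: [-180.0, -0.0, -77.7]
contact_force: [0.6, 0.0, -0.8]
gripper_width: 0.0876
gripper_force: 0.0
```

>>> carry_out:
  deltas:
    - [0, [0, 0, 0], [0, 0, 0]]
    - [0, [0, 0, 0], [0, 0, 0]]
    - [0, [0, 0, 0], [0, 0, 0]]
    - [0, [0, 0, 0], [0, 0, 0]]
    - [0, [0, 0, 0], [0, 0, 0]]
    - [0, [0, 0, 0], [0, 0, 0]]
    - [0, [0, 0, 0], [0, 0, 0]]
    - [0, [0, 0, 0], [0, 0, 0]]
    - [0, [0, 0, 0], [0, 0, 0]]
    - [0, [0, 0, 0], [0, 0, 0]]
    - [0, [0, 0, 0], [0, 0, 0]]
    - [0, [0, 0, 0], [0, 0, 0]]

```text
time_s: 3.75
tcp_pos: [0.4727, -0.1706, 0.0471]
eef_rot: [-180.0, -0.0, -77.7]
contact_force: [0.3, -0.0, -0.2]
gripper_width: 0.0119
gripper_force: 50.0
```

>>> carry_out:
  deltas:
    - [0, [0, 0, -4], [0, 0, 0]]
    - [0, [0, 0, -12], [0, 0, 0]]
    - [0, [0, 0, -25], [0, 0, 0]]
    - [0, [0, 0, -40], [0, 0, 0]]
    - [0, [0, 0, -60], [0, 0, 0]]
    - [0, [0, 0, -80], [0, 0, 0]]
    - [0, [0, 0, -95], [0, 0, 0]]
    - [0, [0, 0, -105], [0, 0, 0]]
    - [0, [0, 0, -110], [0, 0, 0]]
    - [0, [0, 0, -110], [0, 0, 0]]
    - [0, [0, 0, -110], [0, 0, 0]]

```text
time_s: 4.85
tcp_pos: [0.4721, -0.1705, 0.1565]
eef_rot: [179.9, 0.0, -77.7]
contact_force: [0.0, -0.1, -3.1]
gripper_width: 0.0116
gripper_force: 50.0
```

```bash
cat > tgt.py <<'E'
import sys
from h import *
from scipy.spatial.transform import Rotation as Ro
bc=np.array([.5124,.1693]);by=5.18
def plan(bx,z,yaw,off=(-.0298,.0007)):
    "bx: sheet centre x in bed frame (y=0); z: TCP height; prints tool shift mm, turn rad"
    s=r.get_state(); R=Ro.from_euler('xyz',s['eef_rot'],degrees=True); a=np.radians(by)
    M=np.array([[np.cos(a),-np.sin(a)],[np.sin(a),np.cos(a)]])
    p=np.r_[bc+M@(np.array([bx,0])+off),z]
    T=Ro.from_euler('xyz',[180,0,yaw],degrees=True)
    print('tcp',s['tcp_pos'],s['eef_rot'],'tgt',p.round(4),'shift',(R.inv().apply(p-s['tcp_pos'])*1000).round(1),'turn',(R.inv()*T).as_rotvec().round(4),'F',s['contact_force'].round(1))
if __name__=='__main__': plan(float(sys.argv[1])/1000,float(sys.argv[2])/1000,float(sys.argv[3]))
E
python3 tgt.py -50 120 -84.85
```

```text
tcp [ 0.47213396 -0.17052136  0.15645262] [ 1.79945418e+02  2.63325517e-02 -7.76945455e+01] tgt [0.4329 0.1628 0.12  ] shift [-334.   -32.7   36.6] turn [0.001  0.0004 0.1249] F [ 0.  -0.1 -3.1]
```

>>> carry_out:
  deltas:
    - [0, [-12, -1, 0], [0, 0, 0.005]]
    - [0, [-40, -4, 0], [0, 0, 0.015]]
    - [0, [-75, -7, 0], [0, 0, 0.03]]
    - [0, [-110, -11, 0], [0, 0, 0.04]]
    - [0, [-150, -15, 0], [0, 0, 0.055]]
    - [0, [-190, -19, 0], [0, 0, 0.07]]
    - [0, [-230, -23, 5], [0, 0, 0.085]]
    - [0, [-270, -26, 12], [0, 0, 0.1]]
    - [0, [-300, -29, 20], [0, 0, 0.112]]
    - [0, [-322, -31.5, 28], [0, 0, 0.12]]
    - [0, [-332, -32.5, 34], [0, 0, 0.125]]
    - [0, [-334, -32.7, 36.5], [0, 0, 0.125]]

```text
time_s: 6.05
tcp_pos: [0.4327, 0.163, 0.1193]
eef_rot: [179.9, -0.1, -84.8]
contact_force: [0.1, -0.8, -2.9]
gripper_width: 0.0115
gripper_force: 50.0
```

>>> carry_out:
  deltas:
    - [0, [0, 0, 0], [0, 0, 0]]
    - [0, [0, 0, 0], [0, 0, 0]]
    - [0, [0, 0, 0], [0, 0, 0]]

```text
time_s: 6.35
tcp_pos: [0.4335, 0.1619, 0.1208]
eef_rot: [-180.0, 0.0, -84.9]
contact_force: [-0.9, -0.3, -2.9]
gripper_width: 0.0117
gripper_force: 50.0
```

```bash
python3 tgt.py -50 60 -84.85; python3 - <<'E'
from h import *
cap('wrist','w2'); cap('top','t2')
a=load('w2')[0]; b=load('t2')[0][200:300,190:320]
b=cv2.resize(b,(546,420),interpolation=cv2.INTER_CUBIC)
cv2.imwrite('pics/c2.png',cv2.resize(np.hstack([a,b]),None,fx=.72,fy=.72)[:,:,::-1])
E
```

```text
tcp [0.43352822 0.16192329 0.12082193] [-1.79984226e+02  6.87257118e-03 -8.49047442e+01] tgt [0.4329 0.1628 0.06  ] shift [-0.9  0.6 60.8] turn [-0.0003  0.0001 -0.001 ] F [-0.9 -0.3 -2.9]
```

View pics/c2.png

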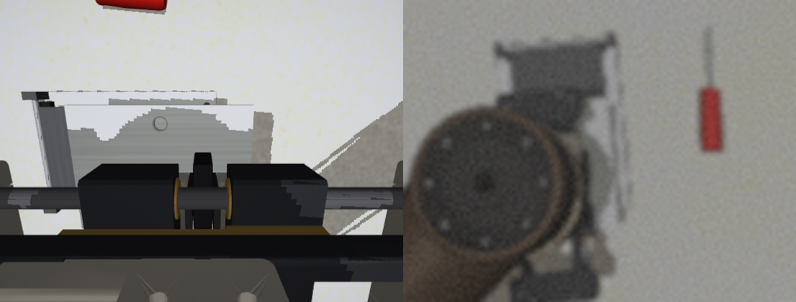

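The wrist view shows the sheet held in front of the flap (flap at left, about column 55 in the scaled picture). The sheet and bed edges look parallel. I'll measure tilt, height and relative position in the bed frame from depth.

```bash
python3 - <<'E'
from h import *
P=pts('w2'); a=np.radians(5.18); B=np.array([[np.cos(a),np.sin(a)],[-np.sin(a),np.cos(a)]])
Q=P.reshape(-1,3)[np.arange(560*420)//560<228]; q=(Q[:,:2]-[.5124,.1693])@B.T; z=Q[:,2]
v=(z>.0)&(abs(q[:,0])<.2)&(abs(q[:,1])<.1)
def f(n,m):
    m=m&v; A=np.c_[q[m],np.ones(m.sum())]; c=np.linalg.lstsq(A,z[m],rcond=None)[0]
    (cc,s,an)=cv2.minAreaRect((q[m]*1000).astype(np.float32))
    print(n,m.sum(),'x',np.percentile(q[m,0],[.5,99.5]).round(4),'y',np.percentile(q[m,1],[.5,99.5]).round(4),'z',np.median(z[m]).round(4),'slope',c[:2].round(3),cc,s,round(an,2))
f('sheet',(z>.108)&(z<.124)&(q[:,0]>-.03))
f('bed',(z>.024)&(z<.034)); f('flap',(z>.038)&(z<.048)&(q[:,0]>.015))
E
```

```text
sheet 7067 x [-0.0298  0.0135] y [-0.0584 -0.0164] z 0.1179 slope [-0.002  0.001] (-7.853091239929199, -37.17037582397461) (42.50588607788086, 44.2913703918457) 89.86
bed 4481 x [-0.0945  0.0849] y [-0.0673 -0.03  ] z 0.0302 slope [ 0.001 -0.   ] (-2.1458816528320312, -47.44009017944336) (39.448394775390625, 186.53994750976562) 89.92
flap 3642 x [0.0578 0.0885] y [-0.0666  0.0071] z 0.0433 slope [0.023 0.006] (73.38088989257812, -29.648147583007812) (34.66617202758789, 76.1407241821289) 3.49
```

The sheet is level, with its side within about 1.5 mm of where it should be. Next I'll lower in front of the flap to 2.5 mm above the bed.

>>> carry_out:
  deltas:
    - [0, [-1, 0, 8], [0, 0, 0]]
    - [0, [-1.8, 0, 22], [0, 0, 0]]
    - [0, [-1.8, 0, 40], [0, 0, 0]]
    - [0, [-1.8, 0, 56], [0, 0, 0]]
    - [0, [-1.8, 0, 67], [0, 0, 0]]
    - [0, [-1.8, 0, 74], [0, 0, 0]]
    - [0, [-1.8, 0, 78], [0, 0, 0]]
    - [0, [-1.8, 0, 81], [0, 0, 0]]
    - [0, [-1.8, 0, 81], [0, 0, 0]]
    - [0, [-1.8, 0, 81], [0, 0, 0]]

```text
time_s: 7.45
tcp_pos: [0.4331, 0.1644, 0.04]
eef_rot: [-180.0, 0.0, -84.8]
contact_force: [-2.0, -1.7, 1.3]
gripper_width: 0.0118
gripper_force: 50.0
```

```bash
python3 tgt.py 10 39.6 -84.85; python3 - <<'E'
from h import *
cap('wrist','w3')
P=pts('w3'); a=np.radians(5.18); B=np.array([[np.cos(a),np.sin(a)],[-np.sin(a),np.cos(a)]])
q=(P[...,:2]-[.5124,.1693])@B.T; z=P[...,2]
m=(z>.03)&(z<.042)&(np.abs(q[...,0]+.008)<.02)&(q[...,1]>-.05)&(q[...,1]<-.02)
m[228:]=0
A=np.c_[q[m],np.ones(m.sum())]; print(m.sum(),np.median(z[m]),np.linalg.lstsq(A,z[m],rcond=None)[0])
E
```

```text
tcp [0.43314486 0.16441661 0.03996855] [-1.79989406e+02  4.65847196e-03 -8.48431405e+01] tgt [0.4926 0.1682 0.0396] shift [  1.6 -59.6   0.4] turn [-0.0002  0.0001  0.0001] F [-2.  -1.7  1.3]
4568 0.03721991196296162 [ 0.00087992 -0.00202139  0.03716328]
```

View pics/w3.png

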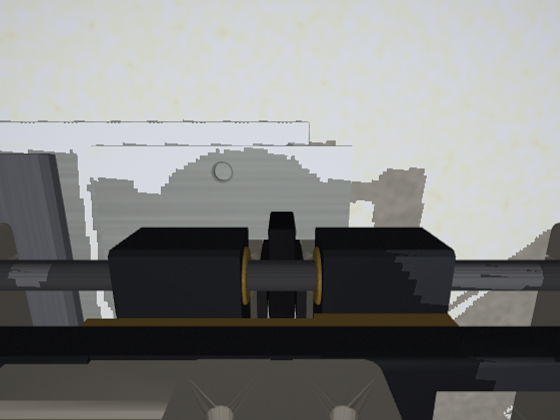

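The sheet is level with its top at 37.2 mm, 3 mm under the flap. Its plain edge is at about column 90, short of the flap (column 75). I'll slide it in.

>>> carry_out:
  deltas:
    - [0, [0, -3, 0.3], [0, 0, 0]]
    - [0, [0, -8, 0.5], [0, 0, 0]]
    - [0, [0, -14, 0.5], [0, 0, 0]]
    - [0, [0, -20, 0.5], [0, 0, 0]]
    - [0, [0, -26, 0.5], [0, 0, 0]]
    - [0, [0, -32, 0.5], [0, 0, 0]]
    - [0, [0, -38, 0.5], [0, 0, 0]]
    - [0, [0, -44, 0.5], [0, 0, 0]]
    - [0, [0, -49, 0.5], [0, 0, 0]]
    - [0, [0, -53, 0.5], [0, 0, 0]]
    - [0, [0, -55, 0.5], [0, 0, 0]]
    - [0, [0, -55, 0.5], [0, 0, 0]]

```text
time_s: 8.7
tcp_pos: [0.4884, 0.1695, 0.0391]
eef_rot: [-180.0, 0.0, -84.8]
contact_force: [-0.6, -0.6, 1.3]
gripper_width: 0.0117
gripper_force: 50.0
```

>>> carry_out:
  deltas:
    - [0, [0, -1, 0.5], [0, 0, 0]]
    - [0, [0, -2, 0.5], [0, 0, 0]]
    - [0, [0, -3, 0.5], [0, 0, 0]]
    - [0, [0, -4, 0.5], [0, 0, 0]]
    - [0, [0, -4, 0.5], [0, 0, 0]]

```text
time_s: 9.2
tcp_pos: [0.492, 0.1698, 0.0386]
eef_rot: [-180.0, -0.0, -84.8]
contact_force: [-2.1, 0.3, 2.6]
gripper_width: 0.0115
gripper_force: 50.0
```

>>> carry_out:
  deltas:
    - [0, [0, -0.7, 0], [0, 0, 0]]
    - [0, [0, -1.4, 0], [0, 0, 0]]
    - [0, [0, -1.4, 0], [0, 0, 0]]
    - [0, [0, -1.4, 0], [0, 0, 0]]

```text
time_s: 9.6
tcp_pos: [0.4934, 0.1699, 0.0386]
eef_rot: [-180.0, -0.0, -84.8]
contact_force: [-2.5, -1.2, 2.2]
gripper_width: 0.0118
gripper_force: 50.0
```

>>> carry_out:
  deltas:
    - [0, [0, -0.7, 0], [0, 0, 0]]
    - [0, [0, -1.4, 0], [0, 0, 0]]
    - [0, [0, -1.4, 0], [0, 0, 0]]
    - [0, [0, -1.4, 0], [0, 0, 0]]

```text
time_s: 10.0
tcp_pos: [0.494, 0.1699, 0.0384]
eef_rot: [179.9, -0.0, -84.9]
contact_force: [-6.3, 1.0, 3.4]
gripper_width: 0.0117
gripper_force: 50.0
```

The stop is touched (-6 N along x). Now I'll press down.

>>> carry_out:
  deltas:
    - [0, [0, 0, 0.5], [0, 0, 0]]
    - [0, [0, 0, 1], [0, 0, 0]]
    - [0, [0, 0, 1.5], [0, 0, 0]]
    - [0, [0, 0, 2], [0, 0, 0]]
    - [0, [0, 0, 2], [0, 0, 0]]
    - [0, [0, 0, 2], [0, 0, 0]]

```text
time_s: 10.6
tcp_pos: [0.4939, 0.1699, 0.0371]
eef_rot: [179.9, -0.0, -84.8]
contact_force: [-9.3, 0.9, 10.8]
gripper_width: 0.0116
gripper_force: 50.0
```

```bash
python3 tgt.py 10 37 -84.85; python3 - <<'E'
from h import *
cap('wrist','w4')
P=pts('w4'); a=np.radians(5.18); B=np.array([[np.cos(a),np.sin(a)],[-np.sin(a),np.cos(a)]])
q=(P[...,:2]-[.5124,.1693])@B.T; z=P[...,2]; q[228:]=9
def f(n,m):
    A=np.c_[q[m],np.ones(m.sum())]; print(n,m.sum(),'y',np.percentile(q[m][:,1],[.5,99.5]).round(4),'x',np.percentile(q[m][:,0],[.5,99.5]).round(4),np.median(z[m]).round(4),np.linalg.lstsq(A,z[m],rcond=None)[0].round(4))
f('sheet',(z>.0325)&(z<.042)&(q[...,0]>-.05)&(q[...,0]<.018)&(q[...,1]>-.08)&(q[...,1]<-.02))
f('flap',(z>.036)&(z<.06)&(q[...,0]>.04)&(q[...,0]<.083)&(abs(q[...,1])<.045))
f('bed',(z>.025)&(z<.0315)&(abs(q[...,0])<.08)&(abs(q[...,1])<.08))
E
```

```text
tcp [0.49394705 0.16989673 0.0370632 ] [ 1.79947485e+02 -7.92314011e-03 -8.48436359e+01] tgt [0.4926 0.1682 0.037 ] shift [1.6 1.5 0.1] turn [ 0.0009 -0.0001  0.0001] F [-9.3  0.9 10.8]
sheet 9094 y [-0.0554 -0.0202] x [-0.0496  0.0177] 0.0342 [-0.0007  0.0042  0.0344]
flap 5130 y [-0.0448 -0.0165] x [0.0403 0.0828] 0.0432 [ 0.002  -0.0031  0.043 ]
bed 11365 y [-0.0674 -0.0133] x [-0.0797  0.0787] 0.0302 [0.0006 0.0002 0.0302]
```

View pics/w4.png

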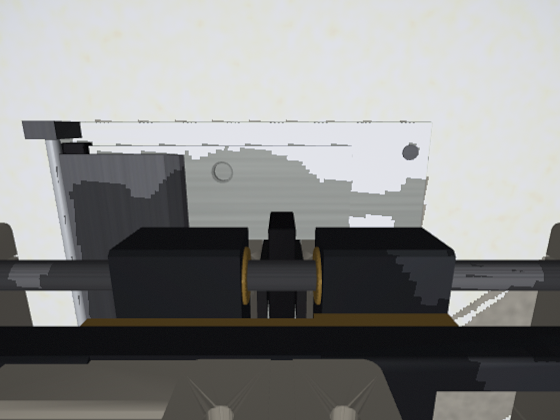

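The sheet is flush with the bed (top at bed +4.0 mm), the flap is shut and the plain edge is against the stop. I'll let it settle, check and hand in.

>>> carry_out:
  deltas:
    - [0, [0, 0, 0.4], [0, 0, 0]]
    - [0, [0, 0, 0.4], [0, 0, 0]]
    - [0, [0, 0, 0.4], [0, 0, 0]]
    - [0, [0, 0, 0.4], [0, 0, 0]]
    - [0, [0, 0, 0.4], [0, 0, 0]]
    - [0, [0, 0, 0.4], [0, 0, 0]]

```text
time_s: 11.25
tcp_pos: [0.494, 0.1699, 0.037]
eef_rot: [180.0, -0.0, -84.8]
contact_force: [-11.5, 0.8, 16.6]
gripper_width: 0.0117
gripper_force: 50.0
```

```bash
python3 -c "
from h import *
print(r.get_state()['contact_force']); print(r.close_job())"
```

```text
[-11.48998497   0.8289997   16.63643644]
the job is handed in; nothing more can be done
None
```

I handed in the job at about 11 s, with the sheet under the shut flap, against the stop, and held pressed flat on the bed at 50 N grip; the hand-in returned no verdict.

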